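# Key a magnifier arm and its lock cap onto their stand

### The arm

A 6-joint arm with a two-finger parallel gripper is mounted at the origin on the work surface. World frame = base frame: x ahead of the robot, y to its left, z up, the work surface at z = 0. Lengths are in m, angles in rad, forces in N, time in s.
With the tool pointing down it reaches from about 0.275 to 0.75 m from the base axis. Payload 10.2 kg.
Tool frame: the origin (TCP) lies on the mounting face of the last link; the fingertips stand 173 mm ahead of it and the grasp point (between the pads) lies 155 mm ahead of it (grip_point_offset is the distance from the TCP to the grasp point, in m); z points along the fingers, y is the line along which they close (so a half turn about z gives the same grasp; the last joint's range is limited). The gripper opens to 85 mm and grips with 20 to 120 N. Pads are 22 mm wide; open, the fingers measure 114 mm over their backs; the gripper's body (76 mm by 85 mm) begins 54 mm behind the grasp point. The pads swing forward as they close: fully open they stand 13 mm farther back than shut.
Start: joints at [0.937, 0.313, 1.498, -0, 1.331, -0.223], TCP at [0.21, 0.481, 0.405] pointing down, gripper open.
Joint ranges: [-2.94, 2.94], [-0.97, 2.17], [0.19, 2.56], [-1.23, 4.37], [0.02, 3.11], [-2.88, 2.88]. Speed limits (rad/s): [2.39, 2.39, 3.01, 3.14, 3.14, 3.14].

### API

Orientations are given as a rotation vector (axis times angle).
In Python, from plant import * gives the robot as it stands. The module is installed in compiled form; this text tells all that it offers.
- The arm moves only by the shell command python3 -m pendant 'ROWS'. ROWS is JSON, a list that holds one entry, the list of rows, each a list of 5 numbers: the shift along the world's x, y, z each as a share of 0.5 m, from -1 to 1, then the turn about the world's z as a share of pi/2 rad, from -1 to 1, then the closure, from 0 (fully open) to 1 (shut). In form: [[[x, y, z, twist, fingers], ...]]. A call has 1 to 10 rows; each row is the pose to reach, as a shift and turn from the pose commanded when the call began; what a row does not reach only later rows make up. A row lasts 1/12 s, in which the tool goes at most 41.7 mm and 7.16 degrees, less where a joint would pass 70% of its speed; a pose out of reach is approached as far as the arm can. A call with a number of a shift or a turn outside -1 to 1 is refused whole. A call with a gripper value outside its range is refused whole. The fingers move at their own pace and stop on an object; the grip force is fixed at half the most. Time passes only in rows, so rows that repeat a pose let the fingers close. It gives the time, the measured TCP pose, the force, the opening and the grip force at its end, in the units of the state.
- sense(): the state, without advancing time (a new reading comes with each control period).
- snapshot(name): name is "scene" or "top" or "wrist"; returns a dict with "frame" (420x560x3 uint8, blue, green, red), "vfov" (degrees; the focal length in pixels is half the picture's height over the tangent of half this angle, whatever the lens; pixels are square), "cx", "cy" (the principal point, pixels), "R" (3x3) and "t" (3): a world point X has camera coordinates R X + t. Camera axes: x right, y down, z forward; pixel columns grow to the right and rows downward; lengths in m; the calibration is good to about 2 mm. A picture is of the moment at which its call begins. There is no depth.
- hand_in(): hands the job in; it is judged then, once.
The state is a dict: "t": time; "q": joint angles; "joint_velocities": joint speeds; "joint_efforts": joint torques, N m; "tool_pos": TCP position; "tool_rot": TCP orientation; "ft_force": force on the tool from outside, world axes, zero at the start; "moment": the same for the moment, N m; "width": finger opening in m; "grip_force": force on a finger pad.
Only numpy, scipy, OpenCV 4.12 (cv2) and the standard library are available. Lean on these libraries where they do the work, as an engineer would, in place of code of your own. Each camera call takes 0.05 s, during which the arm holds its last target. There are 200 camera calls.

### The job

The magnifier arm on the stand is turned the wrong way and rides on top of the keyed block: swing it round on the post until its flat meets the block's flat and it drops fully home. Then put the lock cap on the post, turned so that its D bore matches the post's flat (yellow side along the stand's yellow stripe), until it sits flush on the arm's hub. Leave the other things on the bench where they are.

Things in the scene. Friction and masses are not known exactly. Their poses are not given: they have to be found in the camera images.
- stand: Magnifier stand, fixed. Origin: on the post's axis, at bench height; z up. Black base plate 170 mm (along x) by 110 by 12 mm thick, yellow stripe on its +x side. On it a steel block of D section, radius 24 mm, top 40 mm above the bench, its flat facing +x, 12 mm from the axis. Out of the block rises the post.
- post_top (a point): Top of the stand's steel post, on its axis, 118 mm above the bench. Post radius 12 mm: round up to 66 mm above the bench, above that of D section, the flat facing the stand's +x, 6 mm from the axis; the top 10 mm taper inwards.
- lens_arm: Magnifier arm, loose, 0.2 to 0.45 kg, threaded on the post. Origin: on the axis of its grey hub (64 mm across, 48 mm tall), at the hub's underside; z up, x along the arm. Underneath is a D pocket, 18 mm deep, flat on the arm's +x side. Riding on the block: origin 40 mm above the bench, turns easily. Pointing along the stand's x within 4 degrees it falls home: origin 22 mm, hub top 70 mm, locked but for some play.
- lens_bar (a point): Middle of the arm's yellow bar (14 by 14 mm, free from 35 to 105 mm from the hub's axis): 78 mm along the arm's +x from the axis, 29 mm above the hub's underside. A sideways push of under 2 N here turns the arm until it drops home. Beyond the bar is a black-rimmed lens, 72 mm across, centred 150 mm from the axis.
- cap_mid (a point): Lock cap, loose, 0.1 to 0.2 kg. Point: its centre, 20 mm above its underside, on its bore; z up. Black block 44 mm along x, 84 mm along y (outer 18 mm of each end 28 wide, 30 tall), 40 mm tall; +x side yellow. Grip it across the 44 mm. D bore right through, 1.3 mm play on the post's D: fits only with its +x along the stand's +x. Home: on the seated hub, underside 70 mm, this point 90 mm above the bench.
- cap_flat (a point): Middle of the lock cap's yellow side, 22 mm along the cap's +x from cap_mid: the side on which its bore has the flat (7.3 mm from the bore's axis; the rest of the bore has 13.3 mm radius).
- red_reel: Solder reel with red flanges, upright, 66 mm across and 60 mm tall. A bystander; it stands on the left or right, where the cap might also be. Origin: centre of its underside.
- blue_reel: Smaller solder reel with blue flanges, upright, 56 mm across, 46 mm tall. A bystander. Origin: centre of its underside.
- cable_gland: White plastic cable gland standing upright, 36 mm across, 55 mm tall. A bystander. Origin: centre of its underside.
- screwdriver: Yellow screwdriver lying flat, 170 mm long, about 25 mm thick. A bystander. Origin: middle of its length, at bench height.
- pliers: Yellow-handled pliers lying flat, about 150 mm long, 55 mm wide, 15 mm thick. A bystander. Origin: middle of its length, at bench height.
Things that resemble listed ones, but are neither listed nor needed, are in the scene too. Of the things shaped like the part that bears cap_mid, the black one is meant.

How it is judged:
On the way, in this order (a step that is already met when the one before it is completed fails the run):
1. the magnifier arm has dropped fully home on the keyed block (x of lens_bar in the frame of stand above 0.06 m and z of lens_arm in the frame of stand between 0.016 and 0.0255 m and horizontal distance between lens_arm and stand below 0.005 m and angle between the x axis of lens_arm and the x axis of stand, either way round below 0.25 rad and angle between lens_arm's own z axis and vertical below 0.08 rad), for 0.2 s.
2. the lock cap is fully home on the arm's hub (all of step 1 and x of cap_flat in the frame of stand above 0.015 m and z of cap_mid in the frame of stand between 0.085 and 0.0935 m and horizontal distance between cap_mid and stand below 0.005 m and angle between the x axis of cap_mid and the x axis of stand, either way round below 0.2 rad and angle between cap_mid's own z axis and vertical below 0.1 rad), for 0.2 s.
At the end, for the whole second after the job is handed in: The arm's hub is home on the D block (underside 22 mm up, +3.5; within 5 mm of the axis, 14 degrees of the stand's x, upright) and the cap is home on the hub, flat to flat (centre 90 mm up, +3.5; within 5 mm, 11 degrees, upright); the other things are where they were, within 30 mm (all of step 2); the robot touches nothing.
It fails at once if a bystander is shifted by more than 30 mm (distance of any of red_reel, blue_reel, cable_gland, screwdriver, pliers from where it was at the start of the episode above 0.03 m).
It also fails if it takes over 72 s, if anything falls off the work surface, if the arm or the gripper's body presses on something with over 40 N, if the wrist force passes 120 N, or if a joint passes its speed limit or range.

## Working session

There is one attempt and no reset: what is moved stays moved. The work goes in short steps, Python scripts to look and compute and a shell command to move; the robot and the scene stay as the last step left them, time stands still between calls to the robot, and variables do not carry over. Pictures are saved under pics/ and viewed, at most 10 in all, crops included, and the job is handed in when it is done.

```bash
mkdir -p pics; cat > h.py <<'E'
from plant import *
import numpy as np, cv2, pickle
def snap(n,f=None):
    s=snapshot(n); cv2.imwrite(f"pics/{f or n}.png",s["frame"]); pickle.dump(s,open(f"pics/{f or n}.pkl","wb")); return s
def cam(f):
    s=pickle.load(open(f"pics/{f}.pkl","rb")); fl=s["frame"].shape[0]/2/np.tan(np.radians(s["vfov"])/2)
    return s,fl
def px2w(f,u,v,z):
    s,fl=cam(f); R=np.array(s["R"]);t=np.array(s["t"])
    d=R.T@np.array([(u-s["cx"])/fl,(v-s["cy"])/fl,1]); c=-R.T@t
    return c+d*(z-c[2])/d[2]
def w2px(f,X):
    s,fl=cam(f); p=np.array(s["R"])@np.array(X)+np.array(s["t"]); return p[:2]/p[2]*fl+[s["cx"],s["cy"]]
E
python3 - <<'E'
from h import *
for n in("top","scene"): s=snap(n); print(n,s["vfov"],s["cx"],s["cy"],-np.array(s["R"]).T@s["t"])
s=sense();print(s["t"],s["tool_pos"],s["tool_rot"],s["ft_force"],s["width"])
im=cv2.imread("pics/top.png")
cv2.imwrite("pics/top8.png",cv2.resize(im,(800,600),interpolation=cv2.INTER_CUBIC))
E
```

```text
top 50.194532230185565 280.486256081901 213.25764744681302 [4.99861704e-01 4.84583945e-04 1.17024253e+00]
scene 43.95865401490545 280.2660500407277 222.99317243674577 [1.18717444 0.87739045 0.84889179]
0.1 [0.20965668 0.48129529 0.40418954] [-6.40673251e-01 -3.07507611e+00  1.66235539e-03] [-0.10786538 -0.80853546 -0.86490513] 0.08548247831631291
```

View pics/top8.png

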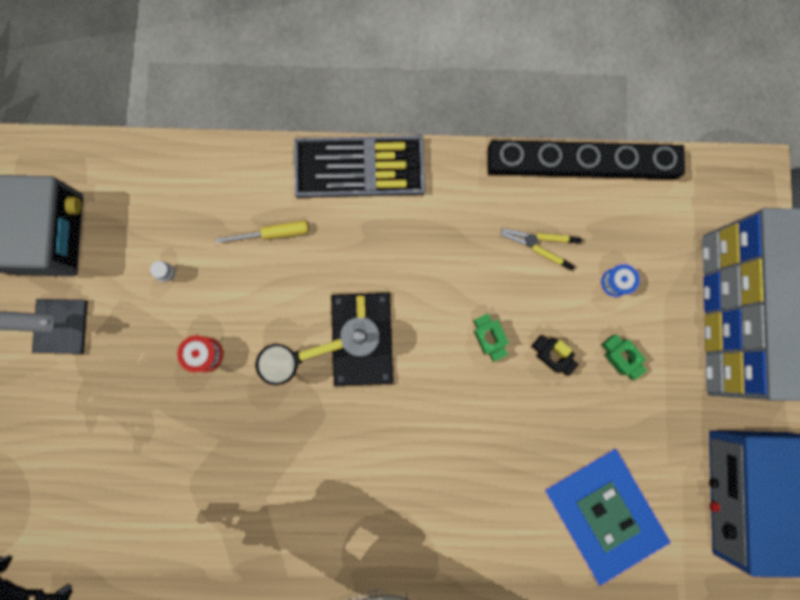

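View pics/scene.png

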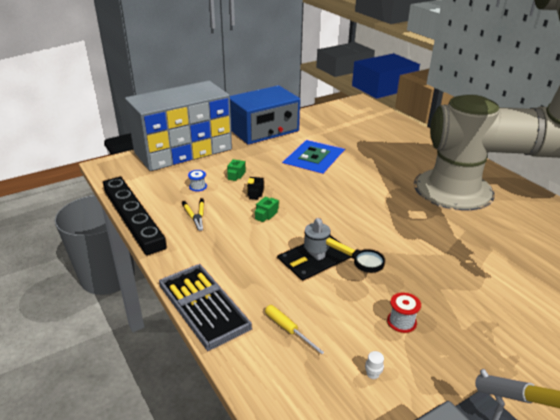

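The top view has world +x up and +y left. The stand is at about (361,338) in the 800-wide picture, with its stripe pointing up. The lens arm points left (+y), the black cap is at (555,354) with yellow on its upper right, and the red reel is at (196,353). Next I'll enlarge these.

```bash
python3 - <<'E'
from h import *
im=cv2.imread("pics/top.png")
a=cv2.resize(im[195:280,170:290],None,fx=6.6,fy=6.6,interpolation=cv2.INTER_CUBIC)   # 792x561
b=cv2.resize(im[215:275,355:425],None,fx=10,fy=10,interpolation=cv2.INTER_CUBIC)
cv2.imwrite("pics/a.png",a);cv2.imwrite("pics/b.png",b)
E
```

```text
(no output)
```

View pics/a.png

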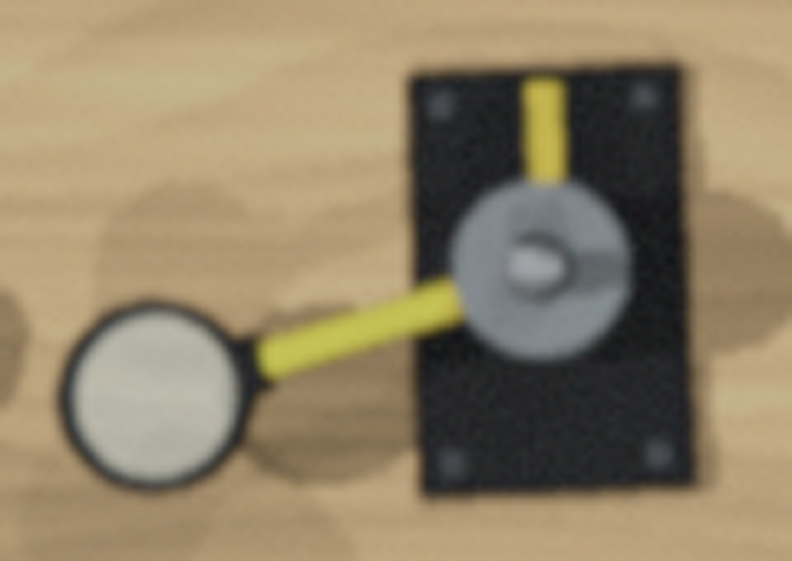

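View pics/b.png

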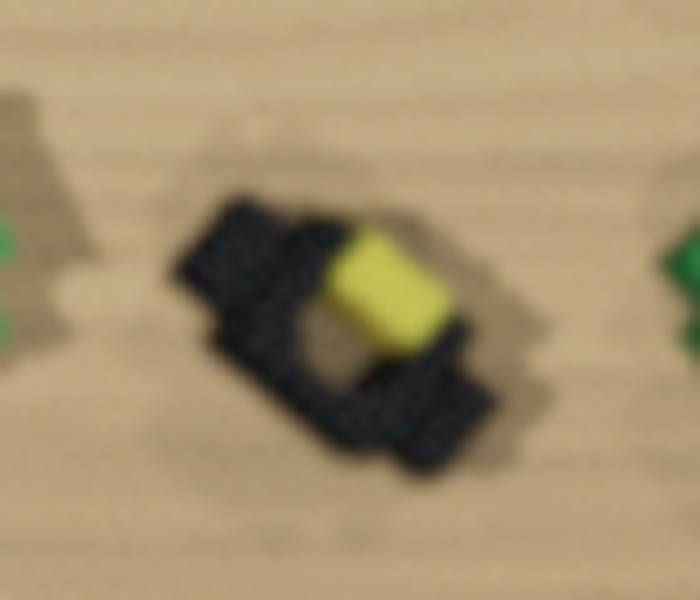

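The stand plate's corners are clear, and the arm points left and slightly down in the crop. The cap's ear corners are (243,192), (172,270), (497,403) and (430,478), with yellow to the upper right.

```bash
python3 - <<'E'
from h import *
A=lambda u,v,z:px2w("top",170+(u+.5)/6.6-.5,195+(v+.5)/6.6-.5,z)
B=lambda u,v,z:px2w("top",355+(u+.5)/10-.5,215+(v+.5)/10-.5,z)
c=[A(*p,.012) for p in((412,73),(683,66),(693,485),(424,494))]
ctr=sum(c)/4; x=c[0]+c[1]-c[2]-c[3]; print("stand",ctr,np.degrees(np.arctan2(x[1],x[0])), [np.linalg.norm(c[i]-c[i-1]) for i in range(4)])
h=A(540,268,.088);l=A(153,396,.069);print("hub",h,"lens",l,np.linalg.norm((l-h)[:2]),np.degrees(np.arctan2(*(l-h)[1::-1])),"post",A(537,265,.118))
e=[B(*p,.03) for p in((243,192),(172,270),(430,478),(497,403))]
m=sum(e)/4; y=e[0]+e[1]-e[2]-e[3]; print("cap",m,"yax deg",np.degrees(np.arctan2(y[1],y[0])),[np.linalg.norm(e[i]-e[i-1]) for i in range(4)])
print("red",px2w("top",196*.7,353*.7,.06))
from scipy.spatial.transform import Rotation as Ro
s=sense(); print(Ro.from_rotvec(s["tool_rot"]).as_matrix().round(3))
E
```

```text
stand [0.55917893 0.05483339 0.012     ] 3.1584047120904692 [np.float64(0.16461366201402014), np.float64(0.10670665674142825), np.float64(0.16406992020826783), np.float64(0.10438987125102842)]
hub [0.55881058 0.05614474 0.088     ] lens [0.50918626 0.19860057 0.069     ] 0.15085170222132557 109.20572310819918 post [0.55821777 0.05569836 0.118     ]
cap [ 0.53724796 -0.28939859  0.03      ] yax deg 51.61155819298901 [np.float64(0.08318044066898797), np.float64(0.027249204802902407), np.float64(0.08333404409453792), np.float64(0.0258842286275347)]
red [0.52444406 0.33721391 0.06      ]
[[-0.917  0.399 -0.001]
 [ 0.399  0.917 -0.001]
 [ 0.    -0.001 -1.   ]]
```

```bash
python3 -m pendant '[[[0.56,-0.73,0,0.472,1],[0.56,-0.73,0,0.472,1],[0.56,-0.73,0,0.472,1],[0.56,-0.73,0,0.472,1],[0.56,-0.73,0,0.472,1],[0.56,-0.73,0,0.472,1],[0.56,-0.73,0,0.472,1],[0.56,-0.73,0,0.472,1],[0.56,-0.73,0,0.472,1],[0.56,-0.73,0,0.472,1]]]'
python3 -m pendant '[[[0,0,0,0,1],[0,0,0,0,1],[0,0,0,0,1]]]'
```

```text
t: 0.93
tool_pos: [0.443, 0.1768, 0.4046]
tool_rot: [0.517, -3.098, -0.0]
ft_force: [0.5, 0.2, 0.0]
width: 0.0
grip_force: 0.0
t: 1.18
tool_pos: [0.4421, 0.1788, 0.4045]
tool_rot: [0.516, -3.098, -0.0]
ft_force: [-0.7, 0.4, 0.3]
width: -0.0003
grip_force: 0.0
```

```bash
python3 -m pendant '[[[0.104,-0.122,0,0,1],[0.104,-0.122,0,0,1],[0.104,-0.122,-0.36,0,1],[0.104,-0.122,-0.363,0,1],[0.104,-0.122,-0.363,0,1],[0.104,-0.122,-0.363,0,1],[0.104,-0.122,-0.363,0,1],[0.104,-0.122,-0.363,0,1],[0.104,-0.122,-0.363,0,1]]]'
python3 - <<'E'
from h import *
s=sense();print(s["tool_pos"],s["ft_force"])
# arc waypoints, finger centre at r=.078, 20mm behind bar, relative to TCP
c=np.array([.5588,.0555]);p0=np.array(s["tool_pos"])[:2]
for th in range(109,-8,-8):
    a=np.radians(th);p=c+.078*np.array([np.cos(a),np.sin(a)])-.0185*np.array([np.sin(a),-np.cos(a)])
    print(th,p.round(4),((p-p0)/.5).round(3),round((th-109)/90,3))
E
```

```text
t: 1.93
tool_pos: [0.4941, 0.1187, 0.2235]
tool_rot: [0.52, -3.098, -0.0]
ft_force: [0.6, -0.3, 0.2]
width: 0.0002
grip_force: 0.0
[0.49409395 0.11871987 0.2234932 ] [ 0.5932832  -0.33495359  0.21871332]
109 [0.5159 0.1232] [0.044 0.009] 0.0
101 [0.5258 0.1285] [0.063 0.02 ] -0.089
93 [0.5362 0.1324] [0.084 0.027] -0.178
85 [0.5472 0.1348] [0.106 0.032] -0.267
77 [0.5583 0.1357] [0.128 0.034] -0.356
69 [0.5695 0.1349] [0.151 0.032] -0.444
61 [0.5804 0.1327] [0.173 0.028] -0.533
53 [0.591  0.1289] [0.194 0.02 ] -0.622
45 [0.6009 0.1237] [0.214 0.01 ] -0.711
37 [0.61   0.1172] [ 0.232 -0.003] -0.8
29 [0.6181 0.1095] [ 0.248 -0.018] -0.889
21 [0.625  0.1007] [ 0.262 -0.036] -0.978
13 [0.6306 0.0911] [ 0.273 -0.055] -1.067
5 [0.6349 0.0807] [ 0.282 -0.076] -1.156
-3 [0.6377 0.0699] [ 0.287 -0.098] -1.244
```

```bash
python3 -m pendant '[[[0.022,0.005,0,0,1],[0.044,0.009,0,0,1],[0.054,0.015,0,-0.045,1],[0.063,0.02,0,-0.089,1],[0.074,0.024,0,-0.134,1],[0.084,0.027,0,-0.178,1],[0.095,0.03,0,-0.222,1],[0.106,0.032,0,-0.267,1],[0.117,0.033,0,-0.311,1],[0.128,0.034,0,-0.356,1]]]'
python3 -m pendant '[[[0.012,-0.001,0,-0.045,1],[0.023,-0.002,0,-0.089,1],[0.034,-0.004,0,-0.134,1],[0.045,-0.006,0,-0.178,1],[0.056,-0.01,0,-0.222,1],[0.066,-0.014,0,-0.267,1],[0.076,-0.019,0,-0.311,1],[0.086,-0.024,0,-0.356,1],[0.095,-0.03,0,-0.4,1],[0.104,-0.037,0,-0.444,1]]]'
python3 - <<'E'
from h import *
snap("top","t2"); im=cv2.imread("pics/t2.png")[180:280,180:290]
cv2.imwrite("pics/t2c.png",cv2.resize(im,None,fx=5.5,fy=5.5,interpolation=cv2.INTER_CUBIC))
E
```

```text
t: 2.77
tool_pos: [0.5588, 0.1355, 0.2259]
tool_rot: [0.361, 3.117, 0.001]
ft_force: [-0.0, -0.9, 1.3]
width: -0.0002
grip_force: 0.2
t: 3.6
tool_pos: [0.6107, 0.117, 0.226]
tool_rot: [1.405, 2.806, 0.003]
ft_force: [-0.3, 0.6, 0.9]
width: 0.0
grip_force: 0.1
```

View pics/t2c.png

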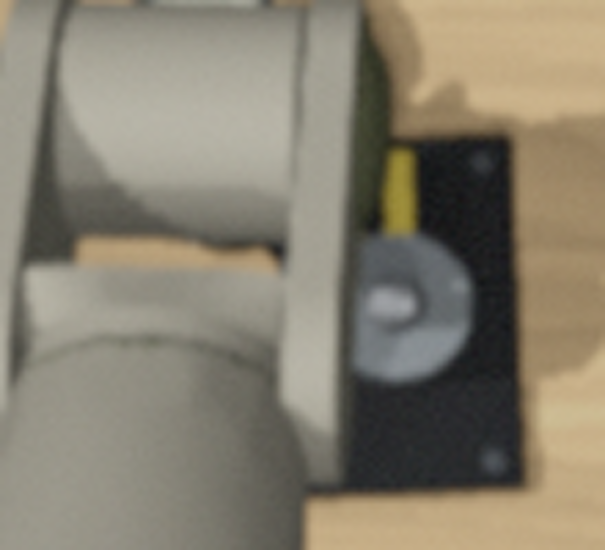

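The arm hides the lens, but nothing is left at its old place, so it is being carried round. I'll continue more slowly.

```bash
python3 -m pendant '[[[0.006,-0.005,-0.003,-0.03,1],[0.011,-0.01,-0.006,-0.06,1],[0.016,-0.015,-0.006,-0.09,1],[0.021,-0.021,-0.006,-0.12,1],[0.026,-0.027,-0.006,-0.15,1],[0.03,-0.033,-0.006,-0.178,1],[0.034,-0.039,-0.006,-0.205,1],[0.038,-0.046,-0.006,-0.235,1],[0.041,-0.052,-0.006,-0.267,1],[0.043,-0.056,-0.006,-0.285,1]]]'
python3 -m pendant '[[[0.002,-0.003,0,-0.015,1],[0.003,-0.006,0,-0.03,1],[0.004,-0.009,0,-0.04,1],[0.006,-0.013,0,-0.05,1],[0.007,-0.016,0,-0.06,1],[0.008,-0.019,0,-0.07,1],[0.008,-0.022,0,-0.08,1],[0.008,-0.025,0,-0.09,1]]]'
python3 - <<'E'
from h import *
snap("scene","s2"); im=cv2.imread("pics/s2.png")[190:300,250:410]
cv2.imwrite("pics/s2c.png",cv2.resize(im,None,fx=5,fy=5,interpolation=cv2.INTER_CUBIC))
E
```

```text
t: 4.48
tool_pos: [0.632, 0.0887, 0.2225]
tool_rot: [1.991, 2.427, 0.003]
ft_force: [0.1, -0.6, -0.3]
width: -0.0
grip_force: 0.0
t: 5.15
tool_pos: [0.6358, 0.0755, 0.2202]
tool_rot: [2.16, 2.281, 0.0]
ft_force: [1.2, 1.1, -0.6]
width: 0.0003
grip_force: 0.3
```

View pics/s2c.png

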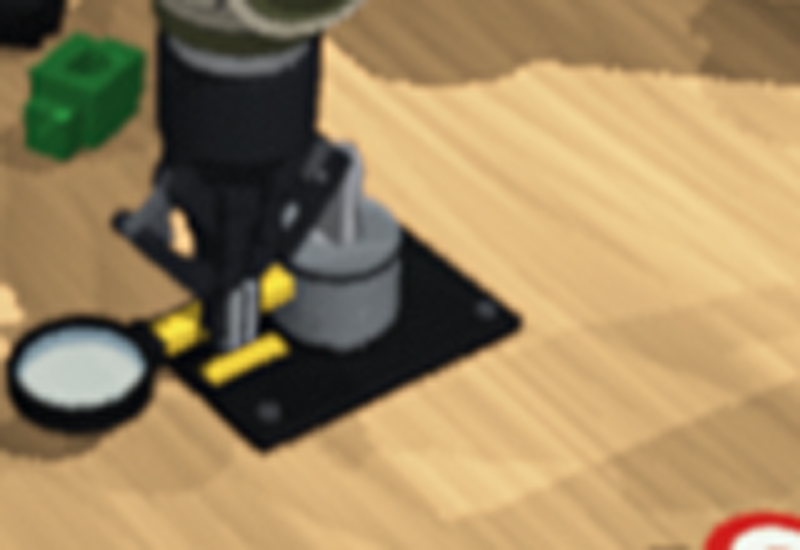

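The arm now points nearly along the stripe, with the hub at about x 283–401 and its underside near y 345 in the crop. I'll compare the projected heights to see whether it is seated.

```bash
python3 - <<'E'
from h import *
C=lambda X:((w2px("s2",X)-[250,190]+.5)*5).round(0)
for o in(.022,.040):
  print(o,"hub bottom edge near cam",C([.5588+.032*np.sin(.8),.0555+.032*np.cos(.8),o]),"top c",C([.5588,.0555,o+.048]),"top near",C([.5588+.023,.0555+.022,o+.048]),"bar end near",C([.5588+.115,.0595,o+.029]),"lens c",C([.5588+.15,.063,o+.029]))
E
```

```text
0.022 hub bottom edge near cam [321. 343.] top c [338. 229.] top near [326. 267.] bar end near [145. 339.] lens c [ 86. 367.]
0.04 hub bottom edge near cam [323. 315.] top c [340. 199.] top near [328. 237.] bar end near [145. 310.] lens c [ 86. 338.]
```

The hub's underside and lens match the home prediction (343 and 367 px), so the arm is seated. I'll back off and go over to the cap.

```bash
python3 -m pendant '[[[0,0.05,0,0,1],[0,0.05,0,0,1],[0,0.05,0.07,0,1],[0,0.05,0.15,0,0.5],[0,0.05,0.23,0,0],[0,0.05,0.28,0,0],[-0.04,-0.05,0.28,-0.07,0],[-0.08,-0.12,0.28,-0.14,0],[-0.12,-0.2,0.28,-0.21,0],[-0.197,-0.28,0.28,-0.28,0]]]'
python3 -m pendant '[[[0,-0.45,0,-0.182,0],[0,-0.45,0,-0.182,0],[0,-0.45,0,-0.182,0],[0,-0.45,0,-0.182,0],[0,-0.45,0,-0.182,0],[0,-0.45,0,-0.182,0],[0,-0.45,0,-0.182,0],[0,-0.45,0,-0.182,0]]]'
python3 - <<'E'
from h import *
s=snap("wrist","w1");st=sense();print(st["tool_pos"],st["tool_rot"],-np.array(s["R"]).T@s["t"])
cv2.imwrite("pics/w1b.png",cv2.resize(s["frame"],(800,600),interpolation=cv2.INTER_CUBIC))
print(w2px("w1",[.5372,-.2894,.04])/.7)
E
```

```text
t: 6.03
tool_pos: [0.5542, -0.0456, 0.3601]
tool_rot: [2.609, 1.749, 0.0]
ft_force: [0.8, -0.8, 0.2]
width: 0.0835
grip_force: 0.0
t: 6.7
tool_pos: [0.5547, -0.2692, 0.3598]
tool_rot: [-2.829, -1.365, 0.0]
ft_force: [0.1, 0.4, -0.3]
width: 0.0853
grip_force: 0.0
[ 0.55491858 -0.26812936  0.36004089] [-2.82753223e+00 -1.36750523e+00  1.08037820e-04] [ 0.60652303 -0.20386813  0.32835828]
[403.26270299 330.23724868]
```

View pics/w1b.png

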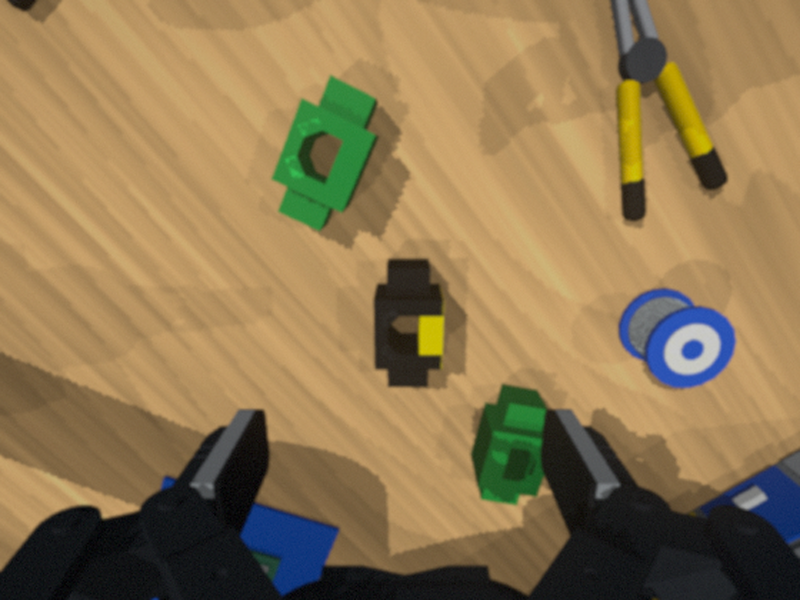

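The cap is near (408,329), its long axis upright in the picture, yellow to the right. The fingers are aligned with it, and the green copies are clear of them.

```bash
python3 - <<'E'
from h import *
im=cv2.imread("pics/w1.png")[170:280,245:330]
im=cv2.convertScaleAbs(im,alpha=1.6,beta=20)
cv2.imwrite("pics/w1c.png",cv2.resize(im,None,fx=5.4,fy=5.4,interpolation=cv2.INTER_CUBIC))
a=np.radians(-38.3);ex=np.array([np.cos(a),np.sin(a)]);ey=np.array([-ex[1],ex[0]]);c=np.array([.5372,-.2894])
for X,Y,Z in((22,24,40),(-22,24,40),(22,-24,40),(-22,-24,40),(14,42,30),(-14,42,30),(14,-42,30),(-14,-42,30)):
    print(X,Y,Z,((w2px("w1",[*(c+ex*X/1e3+ey*Y/1e3),Z/1e3])-[245,170]+.5)*5.4).round())
E
```

```text
22 24 40 [336. 197.]
-22 24 40 [ 70. 198.]
22 -24 40 [331. 462.]
-22 -24 40 [ 78. 462.]
14 42 30 [287.  77.]
-14 42 30 [119.  77.]
14 -42 30 [282. 528.]
-14 -42 30 [129. 529.]
```

View pics/w1c.png

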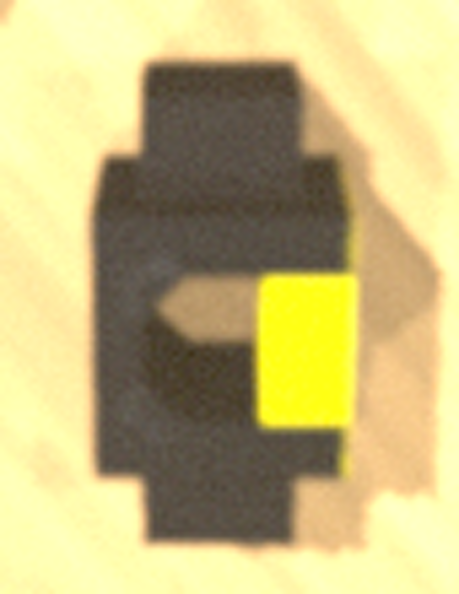

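The cap's corners are sharp here. Next I'll fit the pose.

```bash
python3 - <<'E'
from h import *
from scipy.optimize import least_squares
P=[(22,24,40),(-22,24,40),(22,-24,40),(-22,-24,40),(14,42,30),(-14,42,30),(14,-42,30),(-14,-42,30)]
O=[(352,208),(95,212),(345,475),(97,475),(298,95),(143,97),(293,543),(147,543)]
def f(p):
    a=p[2];ex=np.array([np.cos(a),np.sin(a)]);ey=np.array([-ex[1],ex[0]])
    return np.concatenate([(w2px("w1",[*(p[:2]+ex*X/1e3+ey*Y/1e3),Z/1e3])-[245,170]+.5)*5.4-o for (X,Y,Z),o in zip(P,O)])
r=least_squares(f,[.5372,-.2894,-.67],x_scale=[.01,.01,.1]);print(r.x[:2],np.degrees(r.x[2]),r.fun.round(0))
st=sense();d=r.x[:2]-np.array(st["tool_pos"])[:2];print(st["tool_pos"],d/.5)
a=np.radians(-38.3);print("w",(st["tool_pos"]),"offset in cap frame mm",(r.x[:2]-[.5372,-.2894])@np.array([[np.cos(a),-np.sin(a)],[np.sin(a),np.cos(a)]])*1e3)
E
```

```text
[ 0.53782184 -0.29336926] -38.453177039250065 [ 2.  5. -6.  1.  2.  1. -2.  1.  7. -2. -5. -4.  4. -1. -3. -1.]
[ 0.55491858 -0.26812936  0.36004089] [-0.03419348 -0.05047979]
w [ 0.55491858 -0.26812936  0.36004089] offset in cap frame mm [ 2.94806772 -2.72957908]
```

```bash
python3 -m pendant '[[[-0.035,-0.047,0,0,0],[-0.035,-0.047,0,0,0],[-0.035,-0.047,-0.08,0,0],[-0.035,-0.047,-0.16,0,0],[-0.035,-0.047,-0.22,0,0],[-0.035,-0.047,-0.28,0,0],[-0.035,-0.047,-0.32,0,0],[-0.035,-0.047,-0.35,0,0],[-0.035,-0.047,-0.364,0,0],[-0.035,-0.047,-0.364,0,0]]]'
python3 -m pendant '[[[0,0,0,0,0.6],[0,0,0,0,0.6],[0,0,0,0,0.6],[0,0,0,0,0.6],[0,0,0,0,0.6],[0,0,0,0,0.6]]]'
```

```text
t: 7.58
tool_pos: [0.5376, -0.2909, 0.1771]
tool_rot: [-2.825, -1.369, 0.002]
ft_force: [-1.2, 0.1, 0.3]
width: 0.0857
grip_force: 0.0
t: 8.08
tool_pos: [0.5377, -0.2923, 0.1795]
tool_rot: [2.827, 1.367, 0.002]
ft_force: [-0.1, 1.4, 6.6]
width: 0.0432
grip_force: 62.0
```

```bash
python3 -m pendant '[[[0,0,0.06,0,0.6],[0,0,0.13,0,0.6],[0,0,0.2,0,0.6],[0,0,0.28,0,0.6],[0,0.06,0.36,0.07,0.6],[0.01,0.12,0.36,0.14,0.6],[0.02,0.18,0.36,0.21,0.6],[0.03,0.24,0.36,0.28,0.6],[0.042,0.3,0.36,0.34,0.6],[0.042,0.36,0.36,0.4,0.6]]]'
python3 -m pendant '[[[0,0.144,0,0.06,0.6],[0,0.144,0,0.06,0.6],[0,0.144,0,0.06,0.6],[0,0.144,0,0.06,0.6],[0,0.144,0,0.06,0.6],[0,0.144,0,0.06,0.6]]]'
python3 - <<'E'
from h import *
s=snap("wrist","w2");st=sense();print(st["tool_pos"],st["tool_rot"],np.degrees(2*np.arctan2(st["tool_rot"][1],st["tool_rot"][0]))-89.9,st["width"],st["ft_force"])
cv2.imwrite("pics/w2b.png",cv2.resize(cv2.convertScaleAbs(s["frame"],alpha=1.4,beta=15),(800,600),interpolation=cv2.INTER_CUBIC))
print(w2px("w2",[.5588,.0555,.118])/.7,w2px("w2",[.5588,.0555,.07])/.7)
snap("top","t3");snap("scene","s3")
E
```

```text
t: 8.92
tool_pos: [0.5586, -0.1107, 0.3584]
tool_rot: [2.262, 2.18, 0.001]
ft_force: [0.0, -0.2, -1.7]
width: 0.043
grip_force: 61.6
t: 9.42
tool_pos: [0.5584, -0.0411, 0.3582]
tool_rot: [2.164, 2.278, -0.0]
ft_force: [0.6, 0.2, -1.0]
width: 0.0434
grip_force: 61.6
[ 0.55844531 -0.04126634  0.35815885] [-2.16406721e+00 -2.27731985e+00  2.32652623e-04] -356.978618644217 0.04341766151203208 [-0.79570338  1.02271666 -0.84198751]
[418.35805786 114.23882769] [415.74435909 120.77440796]
```

View pics/w2b.png

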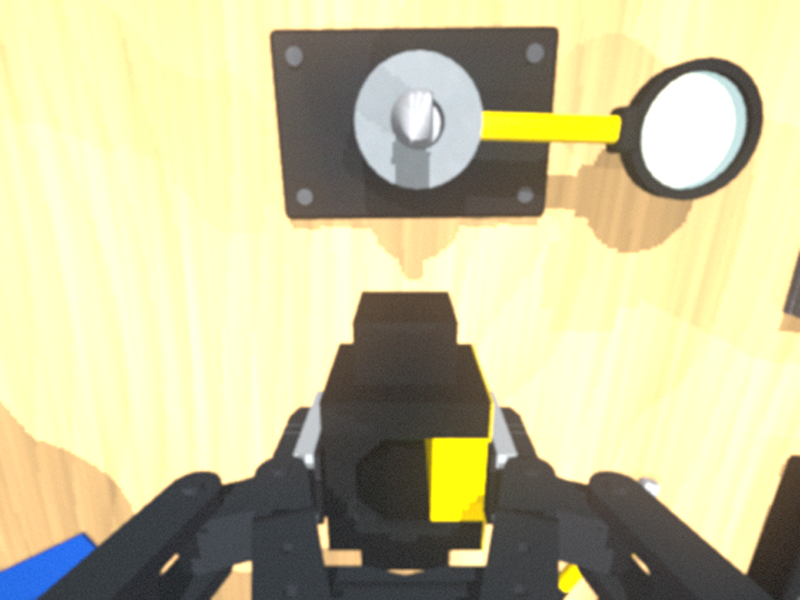

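The arm is home, and the cap is held with yellow to the right, matching the lens direction. Cap and post (about (419,118)) share this wrist picture, so I can measure one relative to the other. One last enlarged montage for that.

```bash
python3 - <<'E'
from h import *
im=cv2.imread("pics/w2.png"); M=np.zeros((600,800,3),np.uint8)
g=(255*(im/255.)**.5).astype(np.uint8)
def put(r,c,h,w,k,y,x,src):
    p=cv2.resize(src[r:r+h,c:c+w],None,fx=k,fy=k,interpolation=cv2.INTER_CUBIC); M[y:y+p.shape[0],x:x+p.shape[1]]=p
put(195,212,200,140,2.9,0,0,cv2.convertScaleAbs(g,alpha=1.7,beta=-40))
put(10,185,145,215,1.8,0,410,im)
put(25,240,110,110,3,265,430,im)
cv2.imwrite("pics/m.png",M)
E
```

```text
(no output)
```

View pics/m.png

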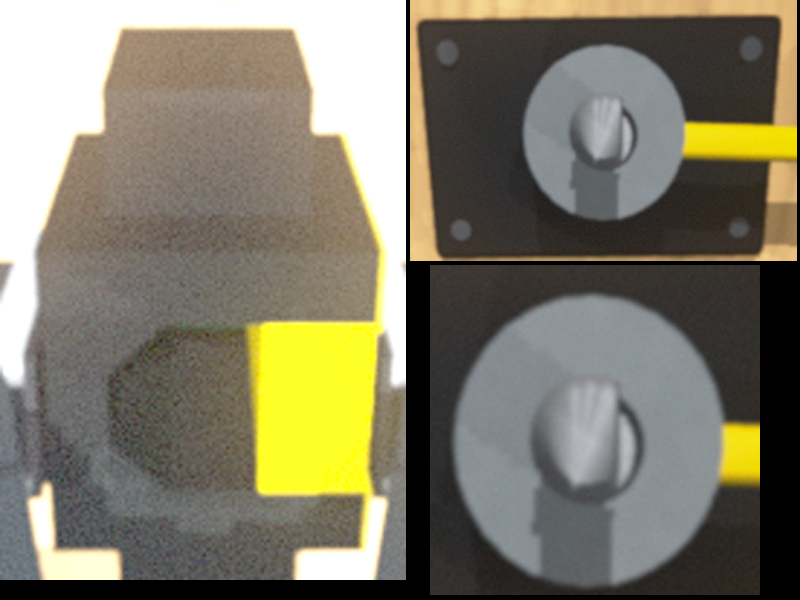

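```bash
cat > fit.py <<'E'
from h import *
from scipy.optimize import least_squares
P=np.array([(-14,42,0),(14,42,0),(-14,42,30),(14,42,30),(-22,24,0),(22,24,0),(-22,24,40),(22,24,40),(-22,-24,40),(22,-24,40)])/1e3
O=np.array([(122,28),(293,28),(105,90),(312,90),(76,134),(343,134),(37,252),(381,252),(52,548),(362,548)])
O=(O+.5)/2.9-.5+[212,195]
def pose(p,Q):
    c,s=np.cos(p[3]),np.sin(p[3]);return Q@np.array([[c,s,0],[-s,c,0],[0,0,1]])+p[:3]
f=lambda p:np.concatenate([w2px("w2",X)-o for X,o in zip(pose(p,P),O)])
r=least_squares(f,[.558,-.04,.179,.05],x_scale=[.01,.01,.01,.1]);print("cap",r.x[:3],np.degrees(r.x[3]),r.fun.reshape(-1,2).round(1).tolist())
g=lambda p:f([p[0],p[1],.1787,p[2]])
r2=least_squares(g,[.558,-.04,.05],x_scale=[.01,.01,.1]);print("cap zfix",r2.x[:2],np.degrees(r2.x[2]))
Hc=((np.array([588.5,440.5])-[430,265]+.5)/3-.5)+[240,25]
th=np.linspace(0,2*np.pi,73)
def ell(p):
    q=np.array([w2px("w2",[p[0]+.032*np.cos(t),p[1]+.032*np.sin(t),.07]) for t in th]);return (q.max(0)+q.min(0))/2,q.max(0)-q.min(0)
h=least_squares(lambda p:ell(p)[0]-Hc,[.5588,.0555],x_scale=.01).x;print("hub",h,"size px",ell(h)[1],"obs",np.array([271,295])/3)
K=np.array([(418,20),(780,16),(763,248),(437,256)]);K=(K-[410,0]+.5)/1.8-.5+[185,10]
c=[px2w("w2",*k,.012) for k in K];m=sum(c)/4;x=c[1]+c[2]-c[0]-c[3];print("plate",m,np.degrees(np.arctan2(x[1],x[0])),[np.linalg.norm(c[i]-c[i-1]) for i in range(4)])
# top camera check of held cap and stand unavailable heights; post outline check
for z,rr in((.118,.0),(.066,.012)):
    print(z,((w2px("w2",[*h,z])-[240,25]+.5)*3+[430,265]).round(0))
st=sense();print(st["tool_pos"])
E
python3 fit.py
```

```text
cap [ 0.55836063 -0.04378288  0.17629099] 2.789776689103703 [[-0.3, -0.1], [0.9, 0.0], [-1.0, 0.7], [1.1, 0.8], [-0.0, -0.8], [-0.9, -0.7], [-0.3, -0.2], [-0.1, -0.0], [0.9, -0.1], [-0.4, 0.0]]
cap zfix [ 0.55829821 -0.04258922] 2.789594340036842
hub [0.55986158 0.0550638 ] size px [90.36742151 97.22674179] obs [90.33333333 98.33333333]
plate [0.55912521 0.05519763 0.012     ] 3.855865260485492 [np.float64(0.10653323040147293), np.float64(0.16505556906408644), np.float64(0.10409408952167397), np.float64(0.16708226072748633)]
0.118 [595. 434.]
0.066 [589. 448.]
[ 0.55845706 -0.04111147  0.35813153]
```

```bash
python3 -m pendant '[[[0.0018,0.06,0,0.006,0.6],[0.0018,0.12,0,0.006,0.6],[0.0018,0.17,0,0.006,0.6],[0.0018,0.196,0,0.006,0.6],[0.0018,0.196,-0.05,0.006,0.6],[0.0018,0.196,-0.1,0.006,0.6],[0.0018,0.196,-0.11,0.006,0.6],[0.0018,0.196,-0.11,0.006,0.6],[0.0018,0.196,-0.11,0.006,0.6]]]'
python3 -m pendant '[[[0,0,-0.01,0,0.6],[0,0,-0.02,0,0.6],[0,0,-0.024,0,0.6],[0,0,-0.024,0,0.6]]]'
python3 -c "
from plant import *;s=sense();print(s['tool_pos'],s['ft_force'],s['moment'])"
```

```text
t: 10.32
tool_pos: [0.5597, 0.0572, 0.3042]
tool_rot: [2.152, 2.288, 0.001]
ft_force: [0.5, 0.6, -1.1]
width: 0.0433
grip_force: 61.6
t: 10.65
tool_pos: [0.5593, 0.0577, 0.2909]
tool_rot: [-2.151, -2.289, 0.001]
ft_force: [0.7, 0.8, -1.0]
width: 0.0434
grip_force: 61.6
[0.55928016 0.05771754 0.29091993] [ 0.67556618  0.84658344 -0.98310868] [ 0.01994785 -0.02194945  0.03480337]
```

```bash
python3 -m pendant '[[[0,-0.0014,-0.005,0,0.6],[0,-0.0014,-0.01,0,0.6],[0,-0.0014,-0.015,0,0.6],[0,-0.0014,-0.015,0,0.6]]]'
python3 -c "
from plant import *;s=sense();print(s['tool_pos'],s['ft_force'],s['moment'])"
```

```text
t: 10.98
tool_pos: [0.5592, 0.0571, 0.2832]
tool_rot: [-2.151, -2.289, 0.001]
ft_force: [0.4, 0.2, -1.3]
width: 0.0434
grip_force: 61.6
[0.55923113 0.05709794 0.28315917] [ 0.38630647  0.20292803 -1.34664736] [-0.01736165  0.03653141 -0.04211976]
```

Bottom at about 106 mm with no contact force. Continuing down.

```bash
python3 -m pendant '[[[0,0,-0.006,0,0.6],[0,0,-0.012,0,0.6],[0,0,-0.018,0,0.6],[0,0,-0.024,0,0.6],[0,0,-0.024,0,0.6]]]'
python3 -c "
from plant import *;s=sense();print(s['tool_pos'],s['ft_force'],s['moment'])"
```

```text
t: 11.4
tool_pos: [0.5592, 0.0571, 0.2709]
tool_rot: [-2.151, -2.288, 0.001]
ft_force: [-0.3, 0.4, -0.9]
width: 0.0434
grip_force: 61.6
[0.55921164 0.05710578 0.27094992] [-0.25014839  0.35491138 -0.94036834] [ 0.04980659  0.01524787 -0.01830288]
```

```bash
python3 -m pendant '[[[0,0,-0.01,0,0.6],[0,0,-0.02,0,0.6],[0,0,-0.03,0,0.6],[0,0,-0.038,0,0.6],[0,0,-0.038,0,0.6]]]'
python3 -m pendant '[[[0,0,-0.002,0,0.6],[0,0,-0.004,0,0.6],[0,0,-0.006,0,0.6],[0,0,-0.006,0,0.6]]]'
```

```text
t: 11.82
tool_pos: [0.5591, 0.0571, 0.2516]
tool_rot: [-2.151, -2.288, 0.002]
ft_force: [0.7, 0.5, -1.1]
width: 0.0431
grip_force: 61.6
t: 12.15
tool_pos: [0.5594, 0.0571, 0.2497]
tool_rot: [2.151, 2.289, 0.0]
ft_force: [0.9, -0.4, -1.4]
width: 0.0431
grip_force: 61.6
```

```bash
python3 -m pendant '[[[0,0,-0.002,0,0.6],[0,0,-0.004,0,0.6],[0,0,-0.004,0,0.6]]]'
python3 -c "
from plant import *;s=sense();print(s['tool_pos'],s['ft_force'],s['moment'])"
```

```text
t: 12.4
tool_pos: [0.5594, 0.0571, 0.2495]
tool_rot: [2.151, 2.289, 0.001]
ft_force: [-6.7, 0.2, 14.6]
width: 0.0431
grip_force: 63.5
[0.55938462 0.05713292 0.24945872] [-6.74506512  0.15044083 14.62236259] [-0.03275056  1.33010578  0.010287  ]
```

Contact comes exactly at the expected height (249.5 mm). I'll release and lift.

```bash
python3 -m pendant '[[[0,0,0.003,0,0.6],[0,0,0.003,0,0.2],[0,0,0.003,0,0.2],[0,0,0.003,0,0.2],[0,0,0.003,0,0.2],[0,0,0.06,0,0.2],[0,0,0.12,0,0.2],[0,0,0.18,0,0.2],[0,0,0.25,0,0.2]]]'
python3 -m pendant '[[[0,-0.08,0,0,0.2],[0,-0.16,0,0,0.2],[0,-0.24,0,0,0.2],[0,-0.32,0,0,0.2],[0,-0.32,0,0,0.2],[0,-0.32,0,0,0.2],[0,-0.32,0,0,0.2]]]'
cat > chk.py <<'E'
from h import *
s=snap("scene","s4");snap("wrist","w4");snap("top","t4");st=sense();print(st["tool_pos"],st["ft_force"])
# yellow top patch / outline check in scene image: predicted cap corners when home, versus dark-pixel mask
from scipy.optimize import least_squares
a=np.radians(3.3);ex=np.array([np.cos(a),np.sin(a),0]);ey=np.array([-ex[1],ex[0],0]);c=np.array([.5592,.0555,0])
for f in("s4","w4","t4"):
    im=pickle.load(open(f"pics/{f}.pkl","rb"))["frame"].astype(int)
    mask=((im.max(2)<60)).astype(np.uint8)
    best=[]
    for z in np.arange(.060,.100,.002):
        pts=[c+ex*X+ey*Y+np.array([0,0,z+Z]) for X in(-.022,.022) for Y in(-.024,.024) for Z in(0,.04)]
        pe=[c+ex*X+ey*Y+np.array([0,0,z+Z]) for X in(-.014,.014) for Y in(-.042,.042) for Z in(0,.03)]
        m=np.zeros(mask.shape,np.uint8)
        for q in(pts,pe): cv2.fillConvexPoly(m,cv2.convexHull(np.array([w2px(f,X) for X in q]).round().astype(np.int32)),1)
        best.append((round(float(((m&mask).sum())/m.sum()),3),round(z,3)))
    print(f,best)
E
python3 chk.py
```

```text
t: 13.15
tool_pos: [0.5591, 0.0571, 0.3732]
tool_rot: [-2.15, -2.288, 0.002]
ft_force: [0.5, -0.5, -0.5]
width: 0.0686
grip_force: 0.0
t: 13.73
tool_pos: [0.5593, -0.1027, 0.3725]
tool_rot: [-2.151, -2.289, -0.0]
ft_force: [-0.7, -0.0, 0.3]
width: 0.0683
grip_force: 0.0
[ 0.55942762 -0.10175459  0.37273375] [-0.13024507  0.05635979  0.73298532]
s4 [(0.441, np.float64(0.06)), (0.456, np.float64(0.062)), (0.467, np.float64(0.064)), (0.455, np.float64(0.066)), (0.454, np.float64(0.068)), (0.453, np.float64(0.07)), (0.429, np.float64(0.072)), (0.426, np.float64(0.074)), (0.41, np.float64(0.076)), (0.39, np.float64(0.078)), (0.383, np.float64(0.08)), (0.361, np.float64(0.082)), (0.34, np.float64(0.084)), (0.332, np.float64(0.086)), (0.314, np.float64(0.088)), (0.299, np.float64(0.09)), (0.292, np.float64(0.092)), (0.275, np.float64(0.094)), (0.261, np.float64(0.096)), (0.252, np.float64(0.098)), (0.236, np.float64(0.1))]
w4 [(0.98, np.float64(0.06)), (0.98, np.float64(0.062)), (0.983, np.float64(0.064)), (0.976, np.float64(0.066)), (0.974, np.float64(0.068)), (0.975, np.float64(0.07)), (0
[... 296 characters left out ...]
092)), (0.941, np.float64(0.094)), (0.943, np.float64(0.096)), (0.943, np.float64(0.098)), (0.941, np.float64(0.1))]
t4 [(0.671, np.float64(0.06)), (0.671, np.float64(0.062)), (0.676, np.float64(0.064)), (0.676, np.float64(0.066)), (0.676, np.float64(0.068)), (0.68, np.float64(0.07)), (0.68, np.float64(0.072)), (0.664, np.float64(0.074)), (0.667, np.float64(0.076)), (0.667, np.float64(0.078)), (0.668, np.float64(0.08)), (0.657, np.float64(0.082)), (0.653, np.float64(0.084)), (0.653, np.float64(0.086)), (0.662, np.float64(0.088)), (0.662, np.float64(0.09)), (0.662, np.float64(0.092)), (0.662, np.float64(0.094)), (0.663, np.float64(0.096)), (0.667, np.float64(0.098)), (0.667, np.float64(0.1))]
```

```bash
python3 - <<'E'
from h import *
im=cv2.cvtColor(cv2.imread("pics/s4.png"),cv2.COLOR_BGR2HSV)
m=cv2.inRange(im,(20,120,80),(35,255,255)); n,l,S,C=cv2.connectedComponentsWithStats(m)
for i in range(1,n):
    if S[i][4]>15 and 250<C[i][0]<380 and 180<C[i][1]<290: print(S[i],C[i].round(1))
a=np.radians(3.3);ex=np.array([np.cos(a),np.sin(a),0]);ey=np.array([-ex[1],ex[0],0]);c=np.array([.5592,.0555,0])
for z in(.07,.076,.085):
    q=np.array([w2px("s4",c+ex*.022+ey*Y+[0,0,z+Z]) for Y in(-.024,.024) for Z in(0,.04)]);print(z,"yellow side",q.min(0).round(1),q.max(0).round(1),q.mean(0).round(1))
b=[w2px("s4",c+ex*X+[0,0,.058]) for X in(.035,.105)];print("bar",b)
# bystanders: image difference start/end in top view
d=cv2.absdiff(cv2.imread("pics/top.png"),cv2.imread("pics/t4.png")).max(2)
for nme,(u,v) in dict(red=(196,353),blue=(620,280),gland=(162,271),driver=(265,231),pliers=(540,247)).items():
    u,v=int(u*.7),int(v*.7);print(nme,(d[v-20:v+20,u-20:u+20]>60).sum())
E
```

```text
[304 221  15  22 219] [310.9 230.3]
[280 243  29  17 237] [294.3 250.9]
[290 257  18  10  92] [298.4 261.2]
0.07 yellow side [304.1 220.4] [316.9 243.3] [310.5 231.8]
0.076 yellow side [304.2 218.4] [317.1 241.3] [310.6 229.8]
0.085 yellow side [304.3 215.4] [317.3 238.4] [310.7 226.8]
bar [array([305.63759778, 243.97901351]), array([282.45928414, 254.142143  ])]
red 0
blue 0
gland 0
driver 0
pliers 0
```

The cap's yellow side spans rows 221–243, which matches the seated prediction (220.4–243.3). The bystanders haven't changed.

```bash
python3 -c "
from plant import *;print(hand_in())"
```

```text
the job is handed in; nothing more can be done
None
```

The magnifier arm is home on the keyed block, the lock cap sits flush on its hub with the yellow side along the stripe, the bystanders did not move, and the job is handed in; no verdict came back.

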